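Heft two jars and put the heavy one on the scale

TASK

The two white jars with grey lids look the same, but one holds a steel grinding weight and the other only a piece of cork. Find out by lifting which one is heavy, stand that jar upright in the middle of the round pan of the spring scale and let go, and leave the light jar standing upright on the table.

Things in the scene. Friction and masses are not known exactly. Their poses are not given: they have to be found in the camera images.
- jar_a: one of two identical closed jars: white plastic cylinder 58 mm across and 54 mm high with a grey ribbed screw lid 61 mm across on top, 66 mm high in all; origin at the centre of its underside, z up. It weighs either about 0.14 kg (cork inside) or 0.5 to 0.65 kg (steel weight inside); which of the two jars is the heavy one changes from run to run and cannot be seen. Grip it round the white body, at about 38 mm height. The filling fits snugly and sits low in the jar.
- jar_b: the other jar, identical on the outside; it is the heavy one when jar_a is light, and light when jar_a is heavy; origin at the centre of its underside, z up
- pan_top (a point): centre of the top face of the scale's flat round steel pan, 106 mm across, no rim; it stands 50 mm above the table when unloaded, over a grey square case 120 mm wide and 32 mm high that is fixed to the table. The pan sinks straight down on a spring, about 1.75 mm for each newton (about 2 mm under the light jar, 9 to 11 mm under the heavy one), 14 mm at most.
There are look-alikes about, which are no part of the job. What is shaped like the jar_b but green is not meant.

How it is judged:
By the outcome, as a careful person would: the job done as asked, in the order asked, and still so for the second after the job is handed in, with the robot touching nothing.
It also fails if it takes over 53 s, if anything falls off the work surface, if the arm or the gripper's body presses on something with over 40 N, if the wrist force passes 120 N, or if a joint passes its speed limit or range.

ROBOT

A 6-joint arm with a two-finger parallel gripper is mounted at the origin on a cart in front of the work surface, level with it; the furniture and walls round the work are solid. World frame = base frame: x ahead of the robot, y to its left, z up, the work surface at z = 0. Lengths are in m, angles in rad, forces in N, time in s.
With the tool pointing down it reaches from about 0.25 to 0.725 m from the base axis. Payload 4 kg.
Tool frame: the origin (TCP) lies on the centre line of the jaws, within the pads' length; the fingertips stand 11 mm ahead of it and the grasp point (between the pads) lies 8 mm behind it (bot.nose_length is the distance from the TCP to the fingertips, in m); z points along the fingers, y is the direction in which the jaws open and shut (so a half turn about z gives the same grasp; the last joint's range is limited). The gripper opens to 85 mm and grips with 20 to 120 N. Pads are 22 mm wide; open, the fingers measure 114 mm over their backs; the gripper's body (76 mm by 85 mm) begins 54 mm behind the grasp point. The pads swing forward as they close: fully open they stand 13 mm farther back than shut.
Start: joints at [-1.237, 0.241, 0.005, 1.335, 0, 1.571], TCP at [0.164, -0.472, 0.242] pointing down, gripper open.
Joint ranges: [-2.72, 2.72], [-1.05, 1.87], [-1.09, 1.28], [-1.99, 2.15], [-1.42, 1.44], [-3.14, 3.14]. Speed limits (rad/s): [2.79, 2.79, 3.14, 3.14, 3.14, 3.14].

INTERFACE

Orientations are given as a unit quaternion [x, y, z, w].
In Python, from workcell import bot gives the robot as it stands.
- The arm moves only by the tool play_rows, never from a script. Its argument "plan" is one flat list of numbers, 6 for each row, row after row: the shift along the tool's x, y, z in mm, then the turn, a rotation vector about the tool's x, y, z in rad. A call has 1 to 20 rows; each row shifts and turns the commanded pose from where the row before left it, along the tool's axes as they then stand; what a row does not reach is not made up. A row lasts 1/8 s, in which the tool goes at most 62.5 mm and 10.7 degrees, less where a joint would pass 70% of its speed; a pose out of reach is approached as far as the arm can. A call with a gripper value outside its range is refused whole. "hand" is the opening in per cent of the stroke, from 0 (shut) to 100 (fully open), set as the call begins (left out, the last holds). The fingers move at their own pace and stop on an object; the grip force is fixed at half the most. Time passes only in rows, so rows that do not move let the fingers close. It gives the time, the measured TCP pose, the force and the opening at its end, in the units of the state.
- bot.get_obs(): the state, without advancing time (a new reading comes with each control period).
- bot.camera(name): name is "side" or "top"; returns a dict with "frame" (420x560x3 uint8, blue, green, red), "range_z" (420x560 float32, m along the optical axis (not along the pixel's ray), 0 where there is no reading), "K" (3x3 intrinsics, pixels), "cam_to_world" (4x4, takes a point from camera to world coordinates). Camera axes: x right, y down, z forward; pixel columns grow to the right and rows downward; lengths in m; the calibration is good to about 2 mm. A picture is of the moment at which its call begins.
- bot.job_done(): hands the job in, once; it reports no verdict.
Trained networks look in the newest picture that a camera, given by its name, has taken for a name from the list of things; names that differ only in an ending like _2 or _b are one class to them, and where a whole thing is asked for, a point or a joint stands for the part that bears it (a point fixed in the world has none). Each returns a list of dicts, best first, with "p" (0 to 1); they miss things now and then, are a little off and sometimes report something else, mostly with a low value. They report only what shows in the picture. A call takes as long as a camera call. They do not tell look-alikes from the thing itself.
- bot.outline_of(query, camera): "mask" (420x560 bool, what is visible of it) and "point" ([row, column] in pixels, amid what is visible of it).
The state is a dict: "clock": time; "joint_pos": joint angles; "joint_vel": joint speeds; "tau": joint torques, N m; "eef_pos": TCP position; "tool_rot": TCP orientation; "ft_force": force on the tool from outside, world axes, zero at the start; "ft_torque": the same for the moment, N m; "grip_width": finger opening in m.
Only numpy, scipy, OpenCV 4.12 (cv2) and the standard library are available. Lean on these libraries where they do the work, as an engineer would, in place of code of your own. Each camera call takes 0.05 s, during which the arm holds its last target.

## Working session

There is one attempt and no reset: what is moved stays moved. The work goes in short steps, Python scripts to look and compute and a tool call to move; the robot and the scene stay as the last step left them, time stands still between calls to the robot, and variables do not carry over. Pictures are saved under pics/ and viewed, and the job is handed in when it is done.

Besides the shell and the picture viewer there is one more tool, called as name(argument=value, ...) on one line, values as JSON. play_rows: Moves the arm, as the interface text tells. Its arguments: {"type":"object","properties":{"plan":{"type":"array","items":{"type":"number"}},"hand":{"type":"number"}},"required":["plan"]}

```bash
mkdir -p pics; ls; cat > h.py <<'E'
import numpy as np,cv2
from workcell import bot
def pts(c):
    z=c["range_z"];K=c["K"];v,u=np.mgrid[:z.shape[0],:z.shape[1]]
    P=np.stack([(u-K[0,2])/K[0,0]*z,(v-K[1,2])/K[1,1]*z,z,np.ones_like(z)],-1)
    W=(P@np.asarray(c["cam_to_world"]).T)[...,:3]
    W[z<=0]=np.nan
    return W
E
python3 - <<'E'
from h import *
for n in ["top","side"]:
    c=bot.camera(n);cv2.imwrite(f"pics/{n}0.png",c["frame"]);W=pts(c);np.save(n+"0.npy",W)
    print(n,np.round(c["cam_to_world"],2).tolist())
    for q in ["jar_a","pan_top"]:
        for d in bot.outline_of(q,n):
            m=d["mask"];w=W[m];w=w[~np.isnan(w[:,0])]
            if len(w)==0: print(q,d['p'],d['point']);continue
            print(n,q,round(d["p"],2),d["point"],m.sum(),np.round(np.nanmedian(w,0),3),np.round(np.percentile(w,2,axis=0),3),np.round(np.percentile(w,98,axis=0),3))
o=bot.get_obs();print(o["clock"],o["eef_pos"],o["tool_rot"],o["ft_force"],o["grip_width"])
E
```

```text
pics
top [[0.01, -1.0, 0.07, 0.45], [-1.0, -0.01, -0.02, -0.11], [0.03, -0.07, -1.0, 1.15], [0.0, 0.0, 0.0, 1.0]]
top jar_a 0.83 [214.7, 351.7] 622 [ 0.527 -0.295  0.066] [ 0.5   -0.325  0.004] [ 0.555 -0.269  0.07 ]
top jar_a 0.81 [214.4, 283.7] 553 [ 0.521 -0.133  0.066] [ 0.494 -0.16   0.055] [ 0.549 -0.108  0.07 ]
top jar_a 0.68 [174.4, 379.7] 630 [ 0.612 -0.357  0.066] [ 0.587 -0.388  0.013] [ 0.641 -0.333  0.07 ]
top pan_top 0.71 [171.2, 198.7] 1657 [0.61  0.054 0.05 ] [0.563 0.007 0.045] [0.659 0.101 0.054]
top pan_top 0.65 [212.9, 351.5] 637 [ 0.528 -0.294  0.066] [ 0.5   -0.325 -0.   ] [ 0.555 -0.269  0.07 ]
side [[1.0, 0.03, -0.03, 0.58], [0.04, -0.45, 0.89, -1.06], [0.02, -0.89, -0.45, 0.56], [0.0, 0.0, 0.0, 1.0]]
side jar_a 0.9 [231.0, 263.0] 1026 [ 0.523 -0.156  0.048] [ 0.495 -0.164  0.004] [ 0.55  -0.114  0.068]
side jar_a 0.87 [278.6, 258.3] 1421 [ 0.529 -0.318  0.05 ] [ 0.5   -0.327  0.003] [ 0.556 -0.274  0.068]
side jar_a 0.8 [301.8, 310.1] 1683 [ 0.614 -0.381  0.05 ] [ 0.586 -0.391  0.   ] [ 0.643 -0.297  0.068]
side pan_top 0.95 [190.1, 304.2] 653 [0.608 0.049 0.05 ] [0.562 0.004 0.047] [0.657 0.099 0.053]
0.3 [ 0.16376152 -0.4722154   0.2419822 ] [ 9.86103656e-01  1.66130790e-01 -6.28879502e-05 -3.68562136e-04] [-0.89143978  0.00271687  0.08970588] 0.08531289649992882
```

View pics/top0.png

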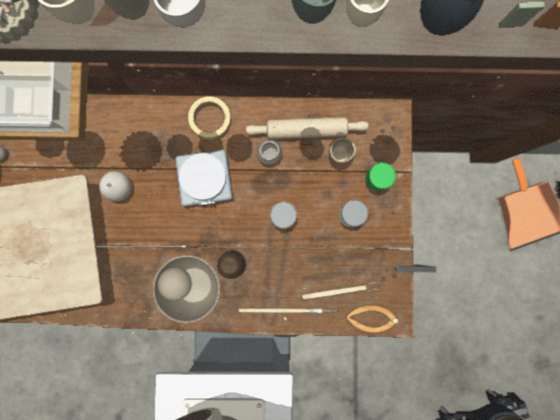

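View pics/side0.png

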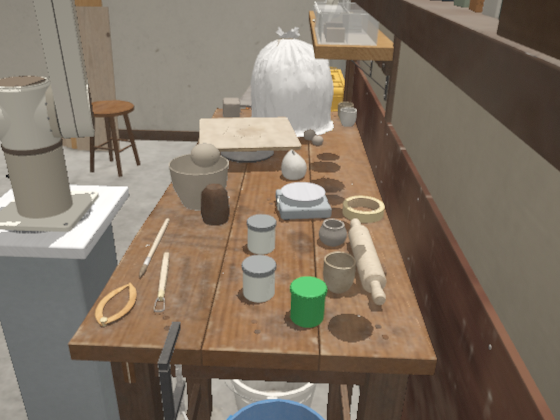

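```bash
python3 - <<'E'
import cv2
a=cv2.imread("pics/side0.png")[180:350,200:370];cv2.imwrite("pics/crop.png",cv2.resize(a,(595,595),interpolation=cv2.INTER_CUBIC))
E
```

```text
(no output)
```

View pics/crop.png

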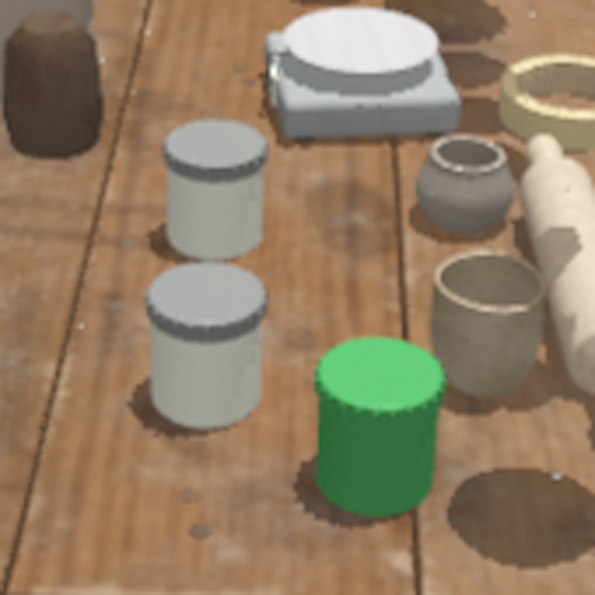

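Three things are jar-shaped. Two are white with grey lids, at side pixels (231,263) and (279,258). The third, at (302,310), is plain green. The enlarged crop confirms this, so the two white jars are the ones meant and I leave the green one alone. The scale pan is at side (190,304) and top (171,199).

```bash
python3 - <<'E'
import numpy as np
from scipy.optimize import least_squares
for n in ["top0","side0"]:
    W=np.load(n+".npy").reshape(-1,3);W=W[~np.isnan(W[:,0])]
    for c,z0,z1,R in [((.522,-.134),.060,.073,.045),((.528,-.297),.060,.073,.045),((.61,.054),.044,.056,.07)]:
        m=(np.hypot(W[:,0]-c[0],W[:,1]-c[1])<R)&(W[:,2]>z0)&(W[:,2]<z1);p=W[m]
        lo,hi=p.min(0),p.max(0);print(n,len(p),"mean",p.mean(0).round(4),"mid",((lo+hi)/2).round(4),"ext",(hi-lo).round(3))
    m=(W[:,2]>.12)&(W[:,0]>.2)&(W[:,0]<1.0)&(abs(W[:,1])<.5);p=W[m];print(n,len(p),p[:,0].min() if len(p) else 0,np.percentile(p,[1,50],axis=0).round(3) if len(p) else 0)
E
```

```text
top0 547 mean [ 0.522  -0.1346  0.0659] mid [ 0.5224 -0.1351  0.0659] ext [0.062 0.059 0.011]
top0 546 mean [ 0.5282 -0.2969  0.0659] mid [ 0.528  -0.2976  0.0663] ext [0.06  0.06  0.012]
top0 1636 mean [0.6098 0.0538 0.0498] mid [0.6051 0.0538 0.05  ] ext [0.114 0.104 0.012]
top0 48834 0.20001280617334344 [[ 0.368 -0.49   0.127]
 [ 0.742 -0.053  0.506]]
side0 379 mean [ 0.5225 -0.1399  0.0655] mid [ 0.5225 -0.1367  0.0642] ext [0.06  0.06  0.008]
side0 569 mean [ 0.5284 -0.3022  0.0657] mid [ 0.5281 -0.2985  0.0646] ext [0.061 0.061 0.009]
side0 671 mean [0.6093 0.0504 0.0504] mid [0.6057 0.0533 0.0491] ext [0.114 0.112 0.009]
side0 27668 0.3362201442213675 [[ 0.384 -0.497  0.124]
 [ 0.828 -0.25   0.299]]
```

play_rows(plan=[0,0,0,0,0,-0.1767,0,0,0,0,0,-0.1767,0,0,0,0,0,-0.1767,0,0,0,0,0,-0.1767,0,0,0,0,0,-0.1767,0,0,0,0,0,-0.1767,0,0,0,0,0,-0.1767,0,0,0,0,0,0], hand=100)

```text
clock: 1.3
eef_pos: [0.1638, -0.4723, 0.2422]
tool_rot: [0.708, 0.706, 0.0, -0.0]
ft_force: [0.4, 0.6, -0.4]
grip_width: 0.0853
```

```bash
python3 - <<'E'
import numpy as np
W=np.load("top0.npy")
for c in [150,200,280,350]:
    print(c,[(r,W[r,c].round(2).tolist()) for r in range(30,130,10)])
E
```

```text
150 [(30, [0.75, 0.06, 0.51]), (40, [0.73, 0.06, 0.51]), (50, [0.72, 0.06, 0.51]), (60, [0.72, 0.07, 0.47]), (70, [0.82, 0.15, 0.16]), (80, [0.82, 0.17, 0.09]), (90, [0.82, 0.18, 0.02]), (100, [nan, nan, nan]), (110, [0.78, 0.19, -0.0]), (120, [0.75, 0.19, -0.0])]
200 [(30, [0.75, -0.01, 0.51]), (40, [0.73, -0.01, 0.51]), (50, [0.72, -0.01, 0.51]), (60, [0.72, -0.0, 0.48]), (70, [0.82, 0.05, 0.16]), (80, [0.82, 0.05, 0.1]), (90, [0.82, 0.06, 0.03]), (100, [0.8, 0.07, 0.03]), (110, [0.78, 0.07, -0.0]), (120, [0.76, 0.07, -0.0])]
280 [(30, [0.75, -0.12, 0.51]), (40, [0.74, -0.12, 0.51]), (50, [0.72, -0.12, 0.51]), (60, [0.72, -0.12, 0.48]), (70, [0.82, -0.12, 0.17]), (80, [0.82, -0.12, 0.11]), (90, [0.82, -0.13, 0.04]), (100, [0.81, -0.13, -0.0]), (110, [0.78, -0.13, -0.0]), (120, [0.75, -0.13, 0.04])]
350 [(30, [0.75, -0.22, 0.5]), (40, [0.74, -0.22, 0.51]), (50, [0.72, -0.22, 0.51]), (60, [0.72, -0.22, 0.49]), (70, [0.82, -0.27, 0.18]), (80, [0.82, -0.28, 0.12]), (90, [0.82, -0.29, 0.05]), (100, [0.81, -0.3, -0.0]), (110, [0.78, -0.3, 0.0]), (120, [0.76, -0.3, 0.0])]
```

play_rows(plan=[56,60,10,0,0,0,56,60,10,0,0,0,56,60,10,0,0,0,56,60,10,0,0,0,56,60,10,0,0,0,56,60,10,0,0,0,0,0,0,0,0,0,0,0,0,0,0,0,0,0,0,0,0,0])

```text
clock: 2.42
eef_pos: [0.4351, -0.2195, 0.1972]
tool_rot: [0.708, 0.706, -0.0, 0.0]
ft_force: [0.2, 0.7, -0.5]
grip_width: 0.0854
```

play_rows(plan=[28,29,22,0,0,0,28,29,22,0,0,0,28,29,22,0,0,0,0,0,0,0,0,0,0,0,0,0,0,0,0,0,0,0,0,0])

```text
clock: 3.18
eef_pos: [0.5226, -0.1359, 0.1319]
tool_rot: [0.708, 0.706, 0.0, 0.001]
ft_force: [0.2, 0.1, 0.5]
grip_width: 0.0853
```

play_rows(plan=[0,0,34,0,0,0,0,0,34,0,0,0,0,0,34,0,0,0,0,0,0,0,0,0,0,0,0,0,0,0])

```text
clock: 3.8
eef_pos: [0.5238, -0.1353, 0.0305]
tool_rot: [0.708, 0.707, 0.001, 0.001]
ft_force: [0.7, -0.1, 0.0]
grip_width: 0.0856
```

play_rows(plan=[0,0,0,0,0,0,0,0,0,0,0,0,0,0,0,0,0,0,0,0,0,0,0,0,0,0,0,0,0,0,0,0,0,0,0,0,0,0,0,0,0,0,0,0,0,0,0,0], hand=0)

```text
clock: 4.8
eef_pos: [0.5238, -0.1349, 0.031]
tool_rot: [0.707, 0.707, 0.0, 0.001]
ft_force: [-3.1, -0.4, 7.0]
grip_width: 0.0582
```

play_rows(plan=[0,0,-20,0,0,0,0,0,-30,0,0,0,0,0,-30,0,0,0,0,0,0,0,0,0,0,0,0,0,0,0,0,0,0,0,0,0,0,0,0,0,0,0,0,0,0,0,0,0])

```text
clock: 5.8
eef_pos: [0.5226, -0.1344, 0.1083]
tool_rot: [0.707, 0.707, -0.0, -0.001]
ft_force: [-0.7, -0.3, -1.1]
grip_width: 0.0581
```

```bash
python3 - <<'E'
from h import *
for i in range(4):
    c=bot.camera("side");o=bot.get_obs();print(o["clock"],np.round(o["ft_force"],2),np.round(o["ft_torque"],2),np.round(o["tau"],2),o["grip_width"],np.round(o["joint_pos"],2))
cv2.imwrite("pics/s1.png",c["frame"])
E
```

```text
5.85 [ 0.03 -0.23 -0.84] [ 0.02 -0.05  0.  ] [ 0.000e+00 -4.337e+01  2.299e+01  1.000e-02  0.000e+00  0.000e+00] 0.0583019304030743 [-0.25  0.41 -0.11  1.04  0.    1.32]
5.9 [-0.74  0.08 -0.52] [-0.03 -0.   -0.06] [ 0.000e+00 -4.336e+01  2.300e+01  1.000e-02  0.000e+00  0.000e+00] 0.05789331014617716 [-0.25  0.41 -0.11  1.04  0.    1.32]
5.95 [-0.48 -0.17 -1.56] [0.02 0.06 0.01] [ 0.000e+00 -4.336e+01  2.302e+01  1.000e-02  0.000e+00 -0.000e+00] 0.05808604716447605 [-0.25  0.41 -0.11  1.04  0.    1.32]
6.0 [-0.82  0.39 -2.37] [ 0.02  0.1  -0.04] [ 0.000e+00 -4.336e+01  2.303e+01  1.000e-02  0.000e+00 -0.000e+00] 0.05821043756655769 [-0.25  0.41 -0.11  1.04  0.    1.32]
```

View pics/s1.png

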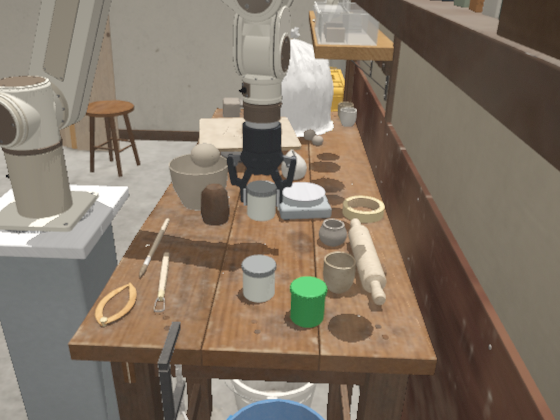

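The jar is lifted clear of the table (side ≈(200,261)) and reads about 1.3 N, so this one is light. I'll set it back down and take the other jar.

play_rows(plan=[0,0,30,0,0,0,0,0,30,0,0,0,0,0,12,0,0,0,0,0,5,0,0,0,0,0,0,0,0,0,0,0,0,0,0,0])

```text
clock: 6.75
eef_pos: [0.5239, -0.1347, 0.033]
tool_rot: [0.707, 0.707, 0.001, 0.001]
ft_force: [0.0, -0.7, -1.0]
grip_width: 0.0582
```

play_rows(plan=[0,0,0,0,0,0,0,0,0,0,0,0,0,0,0,0,0,0,0,0,0,0,0,0,0,0,0,0,0,0,0,0,0,0,0,0], hand=100)

```text
clock: 7.5
eef_pos: [0.523, -0.1344, 0.0319]
tool_rot: [0.707, 0.707, -0.0, -0.0]
ft_force: [-0.3, 0.4, 0.3]
grip_width: 0.0856
```

play_rows(plan=[0,0,-34,0,0,0,0,0,-34,0,0,0,0,0,-34,0,0,0,-54,1,0,0,0,0,-54,2,0,0,0,0,-55,2,0,0,0,0,0,0,0,0,0,0,0,0,0,0,0,0,0,0,0,0,0,0])

```text
clock: 8.62
eef_pos: [0.5279, -0.296, 0.1338]
tool_rot: [0.707, 0.708, 0.0, -0.0]
ft_force: [0.8, -0.1, -0.2]
grip_width: 0.0856
```

```bash
python3 - <<'E'
from h import *
c=bot.camera("side");cv2.imwrite("pics/s2.png",c["frame"]);W=pts(c).reshape(-1,3)
for cc in [(.522,-.135),(.528,-.298)]:
    p=W[(np.hypot(W[:,0]-cc[0],W[:,1]-cc[1])<.045)&(W[:,2]>.06)&(W[:,2]<.072)]
    print(len(p),((p.min(0)+p.max(0))/2).round(4),p.max(0)-p.min(0))
E
```

```text
383 [ 0.5222 -0.137   0.0643] [0.06076991 0.05927944 0.00857495]
576 [ 0.5281 -0.2989  0.0644] [0.06129932 0.06248457 0.00881455]
```

View pics/s2.png

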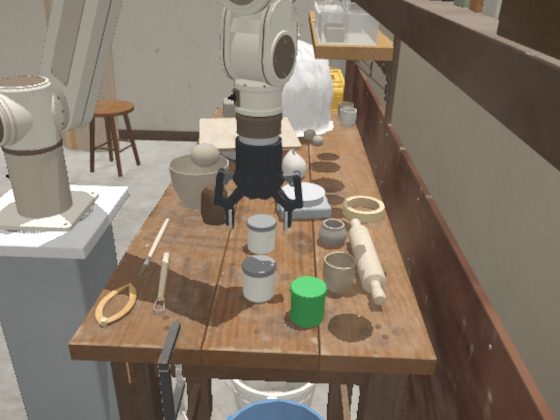

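The light jar stands upright at side (233,262), back where it started. The gripper is above the second jar at (279,258), so I descend.

play_rows(plan=[-2,0,34,0,0,0,0,0,34,0,0,0,0,0,34,0,0,0,0,0,0,0,0,0,0,0,0,0,0,0])

```text
clock: 9.3
eef_pos: [0.5289, -0.2992, 0.0333]
tool_rot: [0.707, 0.707, 0.0, 0.001]
ft_force: [0.5, 0.2, 0.9]
grip_width: 0.0856
```

play_rows(plan=[0,0,0,0,0,0,0,0,0,0,0,0,0,0,0,0,0,0,0,0,0,0,0,0,0,0,0,0,0,0,0,0,0,0,0,0,0,0,0,0,0,0,0,0,0,0,0,0], hand=0)

```text
clock: 10.3
eef_pos: [0.529, -0.3, 0.0344]
tool_rot: [0.707, 0.707, 0.001, 0.002]
ft_force: [-0.6, -0.4, 5.9]
grip_width: 0.0579
```

play_rows(plan=[0,0,-20,0,0,0,0,0,-30,0,0,0,0,0,-30,0,0,0,0,0,-30,0,0,0,0,0,0,0,0,0,0,0,0,0,0,0,0,0,0,0,0,0,0,0,0,0,0,0])

```text
clock: 11.3
eef_pos: [0.5272, -0.299, 0.1403]
tool_rot: [0.707, 0.707, -0.0, -0.001]
ft_force: [0.7, -1.2, -6.1]
grip_width: 0.058
```

```bash
python3 - <<'E'
from h import *
for i in range(4):
    c=bot.camera("side");o=bot.get_obs();print(o["clock"],np.round(o["ft_force"],2),np.round(o["ft_torque"],2),o["grip_width"],np.round(o["joint_pos"],2),o["eef_pos"])
cv2.imwrite("pics/s3.png",c["frame"])
E
```

```text
11.35 [ 0.52  0.22 -6.19] [-0.    0.01 -0.04] 0.05815744776321359 [-0.52  0.51  0.13  1.2   0.    1.05] [ 0.52742286 -0.2991307   0.14070351]
11.4 [ 0.04  0.41 -6.12] [-0.03 -0.   -0.  ] 0.05802961435260165 [-0.52  0.51  0.13  1.2  -0.    1.05] [ 0.52761197 -0.29923758  0.14104552]
11.45 [ 0.44 -0.22 -5.73] [-0.05  0.   -0.07] 0.057842025369152304 [-0.52  0.51  0.13  1.2  -0.    1.05] [ 0.52774996 -0.29933773  0.14133024]
11.5 [-0.61  0.13 -5.95] [-0.06 -0.01 -0.  ] 0.05789382192217396 [-0.52  0.51  0.13  1.2  -0.    1.05] [ 0.52785368 -0.29939517  0.14156078]
```

View pics/s3.png

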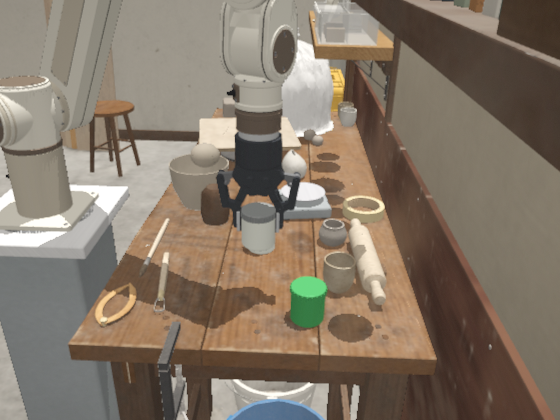

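Second jar reads about 6.0 N (≈0.61 kg) against 1.3 N, and hangs clear at side (228,258). It is the heavy one, so I carry it over to the pan.

play_rows(plan=[0,0,-20,0,0,0,25,10,-5,0,0,0,40,10,0,0,0,0,40,10,0,0,0,0,40,10,0,0,0,0,40,10,0,0,0,0,40,10,0,0,0,0,40,10,0,0,0,0,40,12,0,0,0,0,30,0,0,0,0,0,16,0,0,0,0,0,0,0,0,0,0,0,0,0,0,0,0,0,0,0,0,0,0,0,0,0,0,0,0,0])

```text
clock: 13.38
eef_pos: [0.61, 0.0505, 0.167]
tool_rot: [0.708, 0.707, -0.0, 0.0]
ft_force: [-0.3, -0.3, -6.1]
grip_width: 0.0581
```

```bash
python3 - <<'E'
from h import *
o=bot.get_obs();print(o["clock"],o["ft_force"],o["eef_pos"],np.round(o["joint_pos"],2),o["tool_rot"])
c=bot.camera("side");cv2.imwrite("pics/s4.png",c["frame"]);W=pts(c)
e=o["eef_pos"]
p=W.reshape(-1,3);b=e[2]-.0335
p=p[(np.hypot(p[:,0]-e[0],p[:,1]-e[1])<.04)&(p[:,2]>b+.004)&(p[:,2]<b+.045)]
from scipy.optimize import least_squares
for z0,z1 in [(.004,.015),(.015,.03),(.003,.045)]:
    q=p[(p[:,2]>b+z0)&(p[:,2]<b+z1)]
    r=least_squares(lambda s:np.hypot(q[:,0]-s[0],q[:,1]-s[1])-.029,e[:2],loss="soft_l1",f_scale=.002);print(len(q),r.x,r.cost)
print("low z",p[:,2].min(), "b",b)
E
```

```text
13.375 [-0.30890301 -0.30226089 -6.09391142] [0.61001536 0.05047773 0.16699704] [ 0.08  0.5   0.19  1.26 -0.    1.66] [ 7.07688956e-01  7.06524120e-01 -6.43053483e-05  6.30776003e-05]
117 [0.60890337 0.05409861] 9.569536083212222e-05
160 [0.60913398 0.05354449] 0.00014546629562975662
489 [0.60910561 0.05364695] 0.0009766689281893828
low z 0.13756820187070895 b 0.1334970396784319
```

View pics/s4.png

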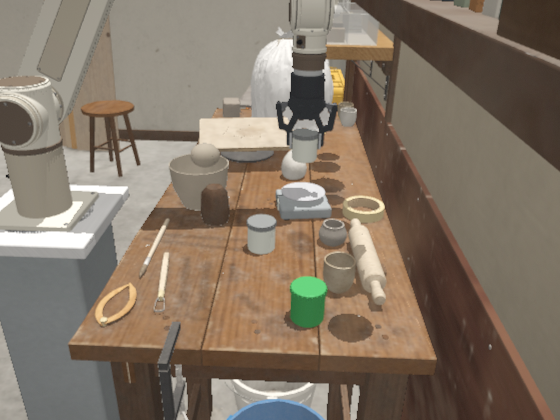

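play_rows(plan=[0,0,30,0,0,0,0,0,25,0,0,0,0,0,15,0,0,0,0,0,10,0,0,0,0,0,4,0,0,0,0,0,3,0,0,0,0,0,3,0,0,0,0,0,0,0,0,0,0,0,0,0,0,0,0,0,0,0,0,0])

```text
clock: 14.68
eef_pos: [0.6104, 0.0516, 0.0775]
tool_rot: [0.707, 0.707, 0.0, 0.0]
ft_force: [-1.5, -0.7, -2.8]
grip_width: 0.058
```

play_rows(plan=[0,0,2,0,0,0,0,0,2,0,0,0,0,0,1,0,0,0,0,0,0,0,0,0,0,0,0,0,0,0,0,0,0,0,0,0,0,0,0,0,0,0])

```text
clock: 15.55
eef_pos: [0.6104, 0.0516, 0.0722]
tool_rot: [0.707, 0.707, 0.0, 0.0]
ft_force: [0.6, -0.7, 0.2]
grip_width: 0.0582
```

play_rows(plan=[0,0,0,0,0,0,0,0,0,0,0,0,0,0,0,0,0,0,0,0,0,0,0,0,0,0,0,0,0,0,0,0,0,0,0,0,0,0,0,0,0,0], hand=100)

```text
clock: 16.42
eef_pos: [0.61, 0.0516, 0.0719]
tool_rot: [0.707, 0.707, 0.0, -0.0]
ft_force: [-0.2, -0.2, -0.3]
grip_width: 0.0851
```

play_rows(plan=[0,0,-15,0,0,0,0,0,-30,0,0,0,0,0,-40,0,0,0,0,0,-30,0,0,0,0,-50,0,0,0,0,0,-50,0,0,0,0,0,-50,0,0,0,0,0,-40,0,0,0,0,0,0,0,0,0,0,0,0,0,0,0,0,0,0,0,0,0,0])

```text
clock: 17.8
eef_pos: [0.4214, 0.0517, 0.1875]
tool_rot: [0.707, 0.707, 0.001, 0.001]
ft_force: [0.2, 0.8, 0.8]
grip_width: 0.0854
```

```bash
python3 - <<'E'
from h import *
from scipy.optimize import least_squares
print(bot.get_obs()["clock"],bot.get_obs()["ft_force"])
for n in ["side","top"]:
    c=bot.camera(n);cv2.imwrite(f"pics/{n}5.png",c["frame"]);W=pts(c).reshape(-1,3)
    for cc,z0,z1 in [((.61,.054),.094,.125),((.522,-.135),.058,.075)]:
        p=W[(np.hypot(W[:,0]-cc[0],W[:,1]-cc[1])<.045)&(W[:,2]>z0)&(W[:,2]<z1)]
        print(n,len(p),((p.min(0)+p.max(0))/2).round(4),p.mean(0).round(4),p.max(0)-p.min(0))
    p=W[(np.hypot(W[:,0]-.61,W[:,1]-.054)<.06)&(W[:,2]>.036)&(W[:,2]<.046)];print("pan z",len(p),np.median(p[:,2]) if len(p) else 0,((p.min(0)+p.max(0))/2).round(4))
a=cv2.imread("pics/side5.png")[100:280,190:400];b=cv2.imread("pics/top5.png")[120:300,150:360]
cv2.imwrite("pics/c5.png",cv2.resize(np.vstack([a,b]),None,fx=1.66,fy=1.66))
E
```

```text
17.8 [0.23047791 0.82265206 0.84695534]
side 301 [0.6092 0.0512 0.1009] [0.6091 0.0445 0.1033] [0.05915439 0.05933721 0.01365267]
side 402 [ 0.5223 -0.1366  0.0635] [ 0.5226 -0.1409  0.0652] [0.06051675 0.05984645 0.0107138 ]
pan z 432 0.03954745948383592 [0.6076 0.0495 0.041 ]
top 607 [0.6092 0.0536 0.1022] [0.6089 0.0531 0.1045] [0.06181732 0.06198075 0.01548661]
top 559 [ 0.5224 -0.134   0.0648] [ 0.5221 -0.1341  0.0658] [0.06181602 0.06154236 0.01228922]
pan z 858 0.03913141854519653 [0.6096 0.0535 0.0409]
```

View pics/c5.png

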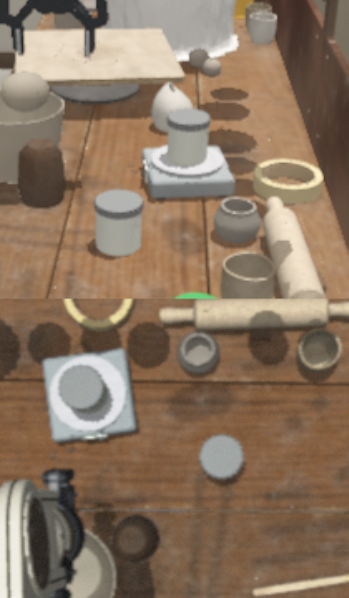

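The heavy jar stands upright on the pan (side ≈(165,303)), under 1 mm from the pan centre. The pan has sunk about 10.7 mm. The light jar is upright on the table and the gripper touches nothing.

```bash
python3 - <<'E'
from workcell import bot
print(bot.job_done())
E
```

```text
the job is handed in; nothing more can be done
None
```

The heavy jar is standing upright in the middle of the scale pan, and the light one is back upright on the table. The job was handed in at about 18 s of the 53 s allowed.

- **Weighing:** I lifted both white jars. The one nearer the scale pulled about 1.3 N, so it is the light one, and I put it back where it stood. The other pulled about 6.0 N (around 0.61 kg), so it is the heavy one. I left the green look-alike alone.
- **Placing:** I lowered the heavy jar until the pan carried its weight, let go and moved the arm clear.
- **Last checks:** In the top camera the jar is under 1 mm from the pan centre. The pan sits at 39.3 mm, about 10.7 mm down, which fits the heavy jar. The force reading shows nothing touching the gripper.
- **Disagreement:** The side camera puts the jar about 2 mm off the top camera's value in y, within the calibration error. Nothing else disagreed.

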